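# Clamp a terminal housing in the cam fixture

### The job

Lift the yellow lid off the grey tub by its knob and lay it flat on the bench, knob up, clear of the tub and the fixture. Fetch the aluminium housing out of the tub and stand it upright on the fixture's floor between the brass guides, its narrow direction from stop to cam (there is no room for fingers beside the stop and the cam, so set it down on the bench first and take it the other way), then swing the red cam lever just far enough to take up the gap, so that the housing is held against the sprung stop with green showing on the stop's indicator rod; never let the red band come out. Do not drop the lid or the housing, and leave the other things on the bench where they are.

Things in the scene. Friction and masses are not known exactly. Their poses are not given: they have to be found in the camera images.
- lid_knob (a point): Centre of the lid's grip: an upright black cylinder, 28 mm across and 42 mm tall (this point is 24 mm above the lid plate's top face, 28 mm above its underside). The lid is a loose yellow steel plate 88 x 144 x 4 mm (long side along y) with a 60 x 116 mm locating lip 4 mm deep below it; 0.25 kg. Laid flat on the bench this point is 32 mm up. z is up out of the knob.
- tub: Grey open tub fixed to the bench, 78 (x) x 134 (y) x 76 mm tall outside, walls and floor 4 mm; origin at the centre of its underside. The lid rests on its rim. Inside, the housing has about 4 mm free on each x side (no room for fingers) and about 40 mm on each y side.
- housing_mid (a point): Centre of the aluminium terminal housing, half-way up: an upright block 62 (x) x 46 (y) x 64 mm tall, 0.45 kg or somewhat more or less, grey cover with screws on top. It starts standing in the tub on its 4 mm floor, x and y along the tub's x and y. Either way round (half turn) is the same.
- nest (a point): Centre of the fixture's place for the housing, on the top face of the 12 mm steel base plate (130 x 235 mm). x points along the jaws, y from the sprung stop to the cam. Two brass guides 10 mm tall stand with their inner faces at x = -37 and +37 mm. The housing stands here with its 46 mm direction along y. The cam disc's underside is 16 mm and its top 48 mm above this floor. The whole fixture is fixed to the bench.
- stop_face (a point): Middle of the white face of the sprung stop at rest (it does not follow the pad), 34 mm above the nest floor, centred on x = 0 of the nest; the face looks to the nest's +y. It lies 25 to 32 mm from the nest centre, differing from run to run. The blue stop block reaches 76 mm behind this face with its rod; the pad is 56 mm wide and 68 mm tall.
- stop_pad (a joint): How far the sprung pad is pushed in, m: 0 at rest, limit 0.015, spring 1.2 N/mm. A thick rod comes out of the back of the blue block as the pad goes in: white end first (8 mm of it shows at rest), green begins to show at 2 mm, red at 10 mm.
- cam (a joint): Angle of the cam lever, rad: 0 fully open, growing anticlockwise seen from above (that clamps), limit 2.5; starts between 0 and 0.25. Stiff hinge (0.4 N m), stays where it is left. The cam is a steel disc of radius 34 mm whose centre lies 14 mm off the hinge; its nearest point to the stop is at nest y = 50 - 34 + 14 cos(angle + 0.35) mm, so it advances up to 14 mm per rad. The gap is taken up between about 0.8 and 1.4 rad.
- cam_pivot (a point): On the vertical hinge axis of the cam, at the height of the lever's top face (58 mm above the nest floor), at nest x = +13, y = +50 mm.
- cam_knob (a point): Centre of the lever's upright black grip, 26 mm across and 46 mm tall, at the end of the red lever, 110 mm from the hinge axis, 23 mm above the lever's top face. At joint value 0 the lever points 45 degrees from the nest's x axis towards its y axis, and turns anticlockwise with the joint.
- clear_area (a point): Centre of a thin dark mat, 340 (x) x 170 (y) mm, flush on the bench between tub and fixture, always clear: room to put the lid and to set the housing down.
- spool_copper: Bystander: copper coloured wire spool, 84 mm across, 60 mm tall, upright; it takes the other of two places from the tub. Origin at its underside.
- spool_green: Bystander: green wire spool, 84 mm across, 60 mm tall, beyond the mat. Origin at its underside.
- screwdriver: Bystander: screwdriver lying on the right beyond the tub, about 200 mm long.
- mug: Bystander: blue mug, 80 mm across and 90 mm tall, far left. Origin at its underside.
- spray_can: Bystander: red spray can, 60 mm across, 180 mm tall, on the right. Origin at its underside.
- tape_roll: Bystander: yellow tape roll lying flat on the right, 100 mm across, 24 mm tall. Origin at its underside.

How it is judged:
On the way, in this order (a step that is already met when the one before it is completed fails the run):
1. the lid lies flat on the bench, knob up, clear of tub and fixture, let go (height (world z) of lid_knob below 0.038 m and angle between lid_knob's own z axis and vertical below 0.1 rad and horizontal distance between lid_knob and tub above 0.11 m and horizontal distance between lid_knob and nest above 0.12 m and contact force between lid and the fingers below 0.1 N), for 0.2 s.
2. the housing stands upright on the nest floor between the guides, not yet clamped, let go (angle between housing_mid's own z axis and vertical below 0.08 rad and angle between the y axis of housing_mid and the y axis of nest, either way round below 0.12 rad and z of housing_mid in the frame of nest between 0.028 and 0.036 m and x of housing_mid in the frame of nest between -0.008 and 0.008 m and y of housing_mid in the frame of nest between -0.025 and 0.02 m and contact force between housing and the fingers below 0.1 N and value of joint stop_pad below 0.0015 m), for 0.2 s.
At the end, for the whole second after the job is handed in: Lid flat on the bench, knob up, its centre over 110 mm from the tub's and 120 mm from the nest's; housing upright on the nest floor, square within 0.12 rad and within 8 mm along the jaws, held by the cam at rest with the stop pad pushed in 1.8 to 10 mm (green showing, no red) (height (world z) of lid_knob below 0.038 m and angle between lid_knob's own z axis and vertical below 0.1 rad and horizontal distance between lid_knob and tub above 0.11 m and horizontal distance between lid_knob and nest above 0.12 m and angle between housing_mid's own z axis and vertical below 0.08 rad and angle between the y axis of housing_mid and the y axis of nest, either way round below 0.12 rad and z of housing_mid in the frame of nest between 0.028 and 0.036 m and x of housing_mid in the frame of nest between -0.008 and 0.008 m and y of housing_mid in the frame of nest between -0.025 and 0.02 m and value of joint stop_pad between 0.0018 and 0.01 m and velocity of joint cam between -0.02 and 0.02 rad/s); the robot touches nothing.
It fails at once if the lever overruns: the stop's pad is pushed in more than 10.5 mm, red showing (value of joint stop_pad above 0.0105 m).
It fails at once if the lid is dropped (falls free at more than 1 m/s) (linear speed of lid above 1 m/s and contact force between lid and the fingers below 0.1 N).
It fails at once if the housing is dropped (falls free at more than 1 m/s) (linear speed of housing above 1 m/s and contact force between housing and the fingers below 0.1 N).
It fails at once if a bystander is moved more than 30 mm (distance of any of spool_copper, spool_green, screwdriver, mug, spray_can, tape_roll from where it was at the start of the episode above 0.03 m).
It also fails if it takes over 72 s, if anything falls off the work surface, if the arm or the gripper's body presses on something with over 40 N, if the wrist force passes 120 N, or if a joint passes its speed limit or range.

### The arm

A 6-joint arm with a two-finger parallel gripper is mounted at the origin on the work surface. World frame = base frame: x ahead of the robot, y to its left, z up, the work surface at z = 0. Lengths are in m, angles in rad, forces in N, time in s.
With the tool pointing down it reaches from about 0.35 to 0.975 m from the base axis. Payload 4.9 kg.
Tool frame: the origin (TCP) lies between the finger pads; the fingertips stand 14 mm ahead of it and the grasp point (between the pads) lies 5 mm behind it (manip.finger_overhang is the distance from the TCP to the fingertips, in m); z points along the fingers, y is the line along which they close (so a half turn about z gives the same grasp; the last joint's range is limited). The gripper opens to 85 mm and grips with 20 to 120 N. Pads are 22 mm wide; open, the fingers measure 114 mm over their backs; the gripper's body (76 mm by 85 mm) begins 54 mm behind the grasp point. The pads swing forward as they close: fully open they stand 13 mm farther back than shut.
Start: joints at [-1.234, 0.053, 1.613, -0, 1.476, -0.119], TCP at [0.275, -0.561, 0.245] pointing down, gripper open.
Joint ranges: [-3.01, 3.01], [-1.01, 2.22], [0.06, 2.58], [-1.02, 4.17], [0.09, 2.62], [-3.14, 3.14]. Speed limits (rad/s): [2.57, 2.57, 3.14, 3.14, 3.14, 3.14].

### API

Orientations are given as a unit quaternion [w, x, y, z].
In Python, from plant import manip, grab_frame gives the robot as it stands.
- The arm moves only by the tool servo_tool, never from a script. Its argument "deltas" is a list that holds one entry, the list of rows, each a list of 5 numbers: the opening in per cent of the stroke, from 0 (shut) to 100 (fully open), then the shift along the world's x, y, z in m, then the turn about the world's z in degrees. A call has exactly 8 rows; each row shifts and turns the commanded pose from where the row before left it; what a row does not reach is not made up. A row lasts 1/10 s, in which the tool goes at most 50 mm and 8.59 degrees, less where a joint would pass 70% of its speed; a pose out of reach is approached as far as the arm can. A call is refused whole if a number of a shift passes 0.05 or a number of a turn 8.59, either way. A call with a gripper value outside its range is refused whole. The fingers move at their own pace and stop on an object; the grip force is fixed at half the most. Time passes only in rows, so rows that do not move let the fingers close, or fill a call up. It gives the time, the measured TCP pose, the force, the opening and the grip force at its end, in the units of the state.
- manip.state(): the state, without advancing time (a new reading comes with each control period).
- grab_frame(name): name is "scene" or "side" or "wrist"; returns a dict with "pixels" (384x512x3 uint8, red, green, blue), "z_map" (384x512 float32, m along the optical axis (not along the pixel's ray), 0 where there is no reading), "fx", "fy", "cx", "cy" (pixels), "rvec" (rotation vector, rad) and "tvec" (3), from world to camera coordinates, as OpenCV has them; the wrist camera has in their place "T_tool_cam" (4x4, takes a point from camera to tool coordinates, whose origin is the TCP and whose axes are the flange's). Camera axes: x right, y down, z forward; pixel columns grow to the right and rows downward; lengths in m; the calibration is good to about 2 mm. A picture is of the moment at which its call begins: read the wrist's pose just before it.
- manip.job_done(): hands the job in; it is judged then, once.
The state is a dict: "time": time; "joint_pos": joint angles; "joint_vel": joint speeds; "joint_efforts": joint torques, N m; "tool_pos": TCP position; "tool_rot": TCP orientation; "contact_force": force on the tool from outside, world axes, zero at the start; "ft_torque": the same for the moment, N m; "gripper_width": opening from 0.0 (shut) to 1.0 (fully open); "grasp_force": force on a finger pad.
Only numpy, scipy, OpenCV 4.12 (cv2) and the standard library are available. Lean on these libraries where they do the work, as an engineer would, in place of code of your own. Each camera call takes 0.05 s, during which the arm holds its last target. There are 200 camera calls.

## Working session

There is one attempt and no reset: what is moved stays moved. The work goes in short steps, Python scripts to look and compute and a tool call to move; the robot and the scene stay as the last step left them, time stands still between calls to the robot, and variables do not carry over. Pictures are saved under pics/ and viewed, at most 10 in all, crops included, and the job is handed in when it is done.

Besides the shell and the picture viewer there is one more tool, called after ">>>" by a JSON object that holds its "api" and its "payload", one argument or row to a line. servo_tool: Moves the arm, as the interface text tells. Its arguments: {"type":"object","properties":{"deltas":{"type":"array"}},"required":["deltas"]}

```bash
ls; mkdir -p pics; cat > h.py <<'E'
import numpy as np, cv2
from plant import manip, grab_frame
from scipy.spatial.transform import Rotation as R
def cam(name):
    s=manip.state(); f=grab_frame(name)
    K=np.array([[f['fx'],0,f['cx']],[0,f['fy'],f['cy']],[0,0,1]])
    if name=='wrist':
        q=s['tool_rot']; T=np.eye(4); T[:3,:3]=R.from_quat([q[1],q[2],q[3],q[0]]).as_matrix(); T[:3,3]=s['tool_pos']
        W=T@f['T_tool_cam']; Rwc=W[:3,:3]; c=W[:3,3]
    else:
        Rr=cv2.Rodrigues(np.array(f['rvec'],float))[0]; Rwc=Rr.T; c=-Rr.T@np.array(f['tvec'],float).ravel()
    z=f['z_map']; h,w=z.shape; u,v=np.meshgrid(np.arange(w),np.arange(h))
    d=np.stack([(u-f['cx'])/f['fx'],(v-f['cy'])/f['fy'],np.ones_like(z)],-1)
    P=(d*z[...,None])@Rwc.T+c; P[z==0]=np.nan
    return f['pixels'],P,d@Rwc.T,c
def save(n,p): cv2.imwrite('pics/'+n,cv2.cvtColor(p,cv2.COLOR_RGB2BGR))
E
python3 - <<'E'
from h import *
for n in('scene','side'):
    p,P,d,c=cam(n); save(n+'0.png',p); np.savez('/tmp/'+n,p=p,P=P,d=d,c=c); print(n,c)
    print(np.isfinite(P[...,0]).mean())
im=np.hstack([cv2.imread('pics/scene0.png'),cv2.imread('pics/side0.png')])
cv2.imwrite('pics/both.png',cv2.resize(im,(800,300)))
E
```

```text
pics
scene [ 1.10728272 -0.58153106  0.93920648]
0.9960276285807291
side [-0.09739492  1.20789563  1.03095041]
0.937713623046875
```

View pics/scene0.png

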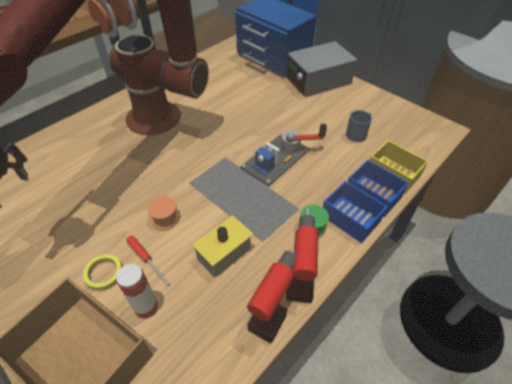

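View pics/side0.png

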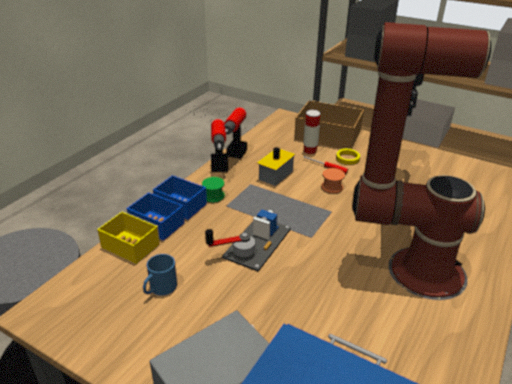

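The scene view has the lid at (222,240), mat at (245,195), fixture at (280,155) and cam knob at (322,130). The side view has the lid at (276,162) and the fixture at (257,240).

```bash
cat >> h.py <<'E'
def masks(p):
    hsv=cv2.cvtColor(p,cv2.COLOR_RGB2HSV); return hsv[...,0].astype(int),hsv[...,1].astype(int),hsv[...,2].astype(int)
def rect(X):
    return cv2.minAreaRect(X[:,:2].astype(np.float32)*1000)
E
python3 - <<'E'
from h import *
for n,roi in(('scene',dict(lid=(190,210,255,275),fix=(238,118,330,185))),('side',dict(lid=(255,145,300,190),fix=(200,200,300,275)))):
    D=np.load('/tmp/%s.npz'%n); p,P=D['p'],D['P']; H,S,V=masks(p); u,v=np.meshgrid(np.arange(512),np.arange(384))
    def sel(m,r,lo,hi):
        a,b,c,d=roi[r]; m=m&(u>a)&(u<c)&(v>b)&(v<d)&(P[...,2]>lo)&(P[...,2]<hi); return P[m]
    def rep(t,X): 
        if len(X)<4: print(n,t,len(X)); return
        print(n,t,len(X),'med',np.median(X,0).round(4),'min',X.min(0).round(3),'max',X.max(0).round(3),'rect',[np.round(a,1) for a in rect(X)])
    rep('lidtop',sel((S>150)&(H>20)&(H<35),'lid',.07,.09))
    rep('knobtop',sel((V<60),'lid',.112,.13))
    rep('knob',sel((V<70),'lid',.09,.13))
    rep('tub?',sel(V<255,'lid',.01,.07))
    rep('base',sel((S<80),'fix',.006,.018))
    rep('base all',sel((V<255),'fix',.006,.018))
    rep('blue',sel((H>100)&(H<125)&(S>120),'fix',.03,.12))
    rep('red',sel(((H<8)|(H>172))&(S>150),'fix',.03,.12))
    rep('black',sel((V<60),'fix',.06,.13))
    rep('white',sel((S<40)&(V>120),'fix',.02,.12))
    rep('brass',sel((H>12)&(H<30)&(S>120),'fix',.013,.03))
D=np.load('/tmp/scene.npz');a=cv2.resize(D['p'][110:190,230:340],(770,560),interpolation=cv2.INTER_CUBIC); save('fixc.png',a)
E
```

```text
scene lidtop 32 med [ 0.6545 -0.252   0.0813] min [ 0.62  -0.282  0.077] max [ 0.67  -0.244  0.085] rect [array([ 639.4, -258.4]), array([55.7, 27.8]), np.float64(24.2)]
scene knobtop 0
scene knob 57 med [ 0.6672 -0.2411  0.1132] min [ 0.654 -0.249  0.094] max [ 0.672 -0.227  0.126] rect [array([ 662. , -238.8]), array([18. , 19.3]), np.float64(63.8)]
scene tub? 554 med [ 0.6933 -0.263   0.0389] min [ 0.613 -0.306  0.01 ] max [ 0.701 -0.171  0.069] rect [array([ 684.3, -254.2]), array([155. ,  67.7]), np.float64(56.7)]
scene base 971 med [0.5391 0.1302 0.0136] min [ 0.439 -0.004  0.006] max [0.58  0.272 0.018] rect [array([509.5, 133.6]), array([132.4, 273. ]), np.float64(3.0)]
scene base all 1078 med [0.5379 0.14   0.0134] min [ 0.288 -0.004  0.006] max [0.706 0.418 0.018] rect [array([505.7, 215.2]), array([333.7, 339.9]), np.float64(46.0)]
scene blue 39 med [0.5179 0.0927 0.08  ] min [0.491 0.077 0.076] max [0.535 0.104 0.084] rect [array([513.1,  90. ]), array([43.8, 26.2]), np.float64(2.2)]
scene red 68 med [0.561  0.2599 0.0715] min [0.532 0.229 0.065] max [0.592 0.289 0.077] r
[... 1502 characters left out ...]
[array([593.9, 129. ]), array([232.9, 292. ]), np.float64(40.4)]
side red 154 med [0.5583 0.2662 0.0711] min [0.518 0.226 0.066] max [0.59  0.312 0.11 ] rect [array([561.9, 267.7]), array([100.2,  30.3]), np.float64(49.8)]
side black 104 med [0.5853 0.3079 0.0997] min [0.478 0.097 0.062] max [0.599 0.316 0.121] rect [array([520.3, 215.2]), array([244.2,  50.1]), np.float64(60.2)]
side white 229 med [0.5062 0.2215 0.0636] min [0.478 0.067 0.055] max [0.537 0.265 0.086] rect [array([507.6, 165.9]), array([ 58.3, 198.2]), np.float64(0.3)]
side brass 36 med [0.4643 0.1689 0.023 ] min [0.444 0.065 0.014] max [0.476 0.188 0.027] rect [array([461.3, 125.4]), array([123.4,  18.7]), np.float64(82.3)]
```

View pics/fixc.png

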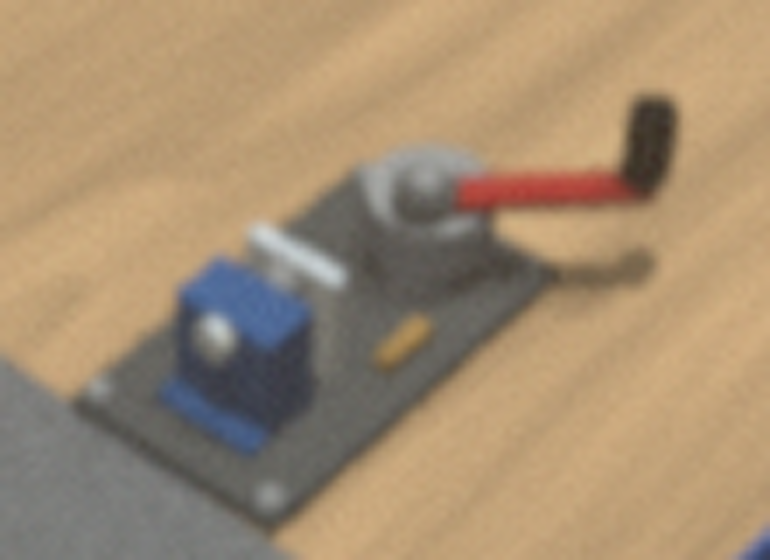

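Fixture crop: blue stop at the left with the white rod end at (215,335), pad plate at (298,255), brass guide at (403,342), cam boss at (425,195) and lever knob at (650,150). Moving over the lid.

>>> {"api": "servo_tool", "payload": {
  "deltas": [
    [[100,0.035,0.03,0.007,0],[100,0.035,0.03,0.007,0],[100,0.035,0.03,0.007,0],[100,0.035,0.03,0.007,0],[100,0.035,0.03,0.007,0],[100,0.035,0.03,0.007,0],[100,0.035,0.03,0.007,0],[100,0.035,0.03,0.007,0]]
  ]
}}

```text
time: 0.9
tool_pos: [0.5562, -0.3195, 0.301]
tool_rot: [-0.0, 0.974, 0.226, -0.0]
contact_force: [-0.2, -1.5, 0.0]
gripper_width: 1.002
grasp_force: 0.0
```

```bash
python3 - <<'E'
from h import *
s=manip.state(); q=s['tool_rot']; M=R.from_quat([q[1],q[2],q[3],q[0]]).as_matrix()
print(s['tool_pos'],M.round(3).tolist(),s['joint_pos'],s['gripper_width'])
p,P,d,c=cam('wrist'); save('w1.png',p); print(c,d[192,256]); 
H,S,V=masks(p); 
X=P[(S>150)&(H>20)&(H<35)&(P[...,2]>.07)&(P[...,2]<.09)]; print('lid',len(X),rect(X),X.min(0),X.max(0))
X=P[(V<70)&(P[...,2]>.113)&(P[...,2]<.13)]; print('knob',len(X),rect(X),X.min(0),X.max(0)) if len(X) else 0
f=grab_frame('wrist'); print(f['T_tool_cam'],f['fx'])
E
```

```text
[ 0.55615115 -0.31952204  0.30099329] [[0.898, 0.44, -0.001], [0.44, -0.898, 0.0], [-0.0, -0.001, -1.0]] [-6.37390135e-01  6.48065482e-02  1.50814081e+00 -7.09131844e-05
  1.56942703e+00  4.77509017e-01] 1.0023307889811532
[ 0.62316898 -0.28861946  0.42917564] [-0.27657318 -0.12438337 -0.95301958]
lid 10274 ((657.304931640625, -237.2671356201172), (144.03921508789062, 88.0677719116211), 86.34268188476562) [ 0.60907031 -0.31169939  0.07663489] [ 0.70059662 -0.16312242  0.08978317]
knob 749 ((650.03857421875, -355.3767395019531), (260.8673400878906, 26.23807716369629), 86.71515655517578) [ 0.64361409 -0.48634786  0.11321823] [ 0.669915   -0.22525511  0.12827954]
[[-1.50705905e-03 -9.56633958e-01 -2.91288858e-01  7.37120827e-02]
 [ 9.99998558e-01 -1.21371525e-03 -1.18774078e-03  1.67377680e-03]
 [ 7.82691434e-04 -2.91290228e-01  9.56634408e-01 -1.28215526e-01]
 [ 0.00000000e+00  0.00000000e+00  0.00000000e+00  1.00000000e+00]] 310.7895035761123
```

View pics/w1.png

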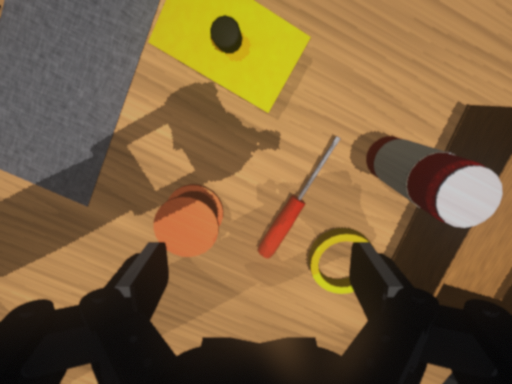

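Wrist view: the lid shows its full top with the knob at (227,35). Its measured size, 144 x 88 mm, matches the given one. The centre is (0.657,-0.237) with yaw -3.7°. Copper spool is at (187,225), clear of the descent.

>>> {"api": "servo_tool", "payload": {
  "deltas": [
    [[100,0.0126,0.01025,-0.013,-3.7],[100,0.0126,0.01025,-0.013,-3.7],[100,0.0126,0.01025,-0.013,-3.7],[100,0.0126,0.01025,-0.013,-3.7],[100,0.0126,0.01025,-0.013,-3.7],[100,0.0126,0.01025,-0.013,-3.7],[100,0.0126,0.01025,-0.013,-3.7],[100,0.0126,0.01025,-0.013,-3.7]]
  ]
}}

```text
time: 1.8
tool_pos: [0.6556, -0.2393, 0.1959]
tool_rot: [-0.0, 0.999, -0.032, -0.001]
contact_force: [-0.4, -1.1, -0.4]
gripper_width: 1.005
grasp_force: 0.0
```

```bash
python3 - <<'E'
from h import *
s=manip.state(); print(s['tool_pos'],s['joint_pos'])
p,P,d,c=cam('wrist'); save('w2.png',p); H,S,V=masks(p)
X=P[(V<70)&(P[...,2]>.113)&(P[...,2]<.13)&(abs(P[...,0]-.657)<.03)&(abs(P[...,1]+.237)<.03)]; print('knob',len(X),rect(X) if len(X)>3 else 0)
# mat from scene and side
for n in('scene','side'):
    D=np.load('/tmp/%s.npz'%n); p,P=D['p'],D['P']; H,S,V=masks(p)
    m=((S<60)&(V>60)&(V<170)&(abs(P[...,2])<.008)&(P[...,0]>.25)&(P[...,0]<.85)&(P[...,1]>-.2)&(P[...,1]<.12)).astype(np.uint8)
    m=cv2.morphologyEx(m,cv2.MORPH_OPEN,np.ones((5,5),np.uint8))
    k,l,st,_=cv2.connectedComponentsWithStats(m); i=1+st[1:,4].argmax(); print(n,'mat',st[i],rect(P[l==i]))
E
```

```text
[ 0.65555031 -0.23934805  0.19588957] [-4.56455571e-01  2.52977907e-01  1.47406031e+00 -3.70639264e-04
  1.41594622e+00  1.17850133e+00]
knob 1166 ((658.6889038085938, -237.19500732421875), (25.913293838500977, 26.43356704711914), 38.95802688598633)
scene mat [ 195  159  102   81 4044] ((540.30078125, -42.86212158203125), (339.631591796875, 174.49508666992188), 0.5633962750434875)
side mat [ 231  188   96   48 2057] ((541.5687255859375, -48.77983093261719), (336.5600280761719, 174.4962921142578), 0.48606958985328674)
```

>>> {"api": "servo_tool", "payload": {
  "deltas": [
    [[100,0.001,0,-0.0185,0],[100,0,0,-0.0185,0],[100,0,0,-0.0185,0],[100,0,0,-0.0185,0],[100,0,0,-0.0185,0],[100,0,0,0,0],[0,0,0,0,0],[0,0,0,0,0]]
  ]
}}

```text
time: 2.65
tool_pos: [0.6577, -0.2396, 0.1061]
tool_rot: [0.0, 1.0, -0.03, 0.001]
contact_force: [-1.0, -0.2, -0.3]
gripper_width: 0.696
grasp_force: 0.0
```

>>> {"api": "servo_tool", "payload": {
  "deltas": [
    [[0,0,0,0,0],[0,0,0,0,0],[0,0,0,0,0],[0,0,0,0,0],[0,0,0,0,0],[0,0,0,0.005,0],[0,0,0,0.01,0],[0,0,0,0.015,0]]
  ]
}}

```text
time: 3.45
tool_pos: [0.6556, -0.2387, 0.1333]
tool_rot: [-0.001, 1.0, -0.03, -0.002]
contact_force: [0.3, 0.0, -2.5]
gripper_width: 0.31
grasp_force: 59.1
```

>>> {"api": "servo_tool", "payload": {
  "deltas": [
    [[0,0,0.005,0.02,0],[0,0,0.026,0.01,0],[0,0,0.03,0,1],[0,0,0.032,0,1],[0,0,0.032,0,1],[0,0,0.03,0,0.7],[0,0,0.025,-0.01,0],[0,0,0.012,-0.02,0]]
  ]
}}

```text
time: 4.25
tool_pos: [0.6585, -0.0452, 0.138]
tool_rot: [0.0, 1.0, 0.003, 0.003]
contact_force: [0.9, 0.0, -3.0]
gripper_width: 0.313
grasp_force: 59.4
```

>>> {"api": "servo_tool", "payload": {
  "deltas": [
    [[0,0,0,-0.025,0],[0,0,0,-0.025,0],[0,0,0,-0.02,0],[0,0,0,-0.015,0],[0,0,0,-0.008,0],[0,0,0,-0.004,0],[0,0,0,-0.0015,0],[0,0,0,0,0]]
  ]
}}

```text
time: 5.05
tool_pos: [0.6576, -0.0474, 0.0373]
tool_rot: [0.0, 1.0, 0.002, 0.001]
contact_force: [0.3, 0.1, -2.5]
gripper_width: 0.31
grasp_force: 59.4
```

>>> {"api": "servo_tool", "payload": {
  "deltas": [
    [[0,0,0,-0.001,0],[0,0,0,-0.001,0],[0,0,0,-0.001,0],[0,0,0,-0.001,0],[0,0,0,0,0],[0,0,0,0,0],[0,0,0,0,0],[0,0,0,0,0]]
  ]
}}

```text
time: 5.85
tool_pos: [0.6574, -0.0472, 0.0345]
tool_rot: [0.0, 1.0, 0.002, 0.0]
contact_force: [-4.7, 0.1, 6.9]
gripper_width: 0.308
grasp_force: 60.6
```

Contact. Release and rise; then look into the tub.

>>> {"api": "servo_tool", "payload": {
  "deltas": [
    [[100,0,0,0,0],[100,0,0,0,0],[100,0,0,0,0],[100,0,0,0,0],[100,0,0,0.01,0],[100,0,0,0.03,0],[100,0,0,0.04,0],[100,0,0,0.045,0]]
  ]
}}

```text
time: 6.65
tool_pos: [0.656, -0.047, 0.1578]
tool_rot: [-0.0, 1.0, 0.002, -0.001]
contact_force: [-0.2, -0.3, 0.9]
gripper_width: 1.002
grasp_force: 0.0
```

>>> {"api": "servo_tool", "payload": {
  "deltas": [
    [[100,0,-0.02,0.045,0],[100,0,-0.04,0.02,0],[100,0,-0.04,0,0],[100,0,-0.04,0,-1],[100,0,-0.04,0,-1],[100,0,-0.01,0,-1.7],[100,0,0,0,0],[100,0,0,0,0]]
  ]
}}

```text
time: 7.45
tool_pos: [0.657, -0.2363, 0.2225]
tool_rot: [-0.0, 1.0, -0.03, 0.0]
contact_force: [-0.3, 0.4, -0.3]
gripper_width: 1.004
grasp_force: 0.0
```

```bash
python3 - <<'E'
from h import *
s=manip.state(); print(s['tool_pos'],s['time'])
p,P,d,c=cam('wrist'); save('w3.png',p); H,S,V=masks(p)
near=(abs(P[...,0]-.657)<.09)&(abs(P[...,1]+.237)<.12)
for lo,hi in((.062,.0715),(.0725,.085)):
    m=near&(P[...,2]>lo)&(P[...,2]<hi); print(lo,m.sum(),rect(P[m]) if m.sum()>5 else 0)
m=near&(abs(P[...,0]-.657)<.034)&(abs(P[...,1]+.237)<.06)&(P[...,2]>.055)
m=cv2.morphologyEx(m.astype(np.uint8),cv2.MORPH_OPEN,np.ones((3,3),np.uint8))
k,l,st,_=cv2.connectedComponentsWithStats(m); i=1+st[1:,4].argmax(); X=P[l==i]; print(st[i],X.min(0),X.max(0),np.median(X,0),rect(X))
p,P,d,c=cam('side'); H,S,V=masks(p); m=(S>150)&(H>20)&(H<35)&(P[...,2]>-.01)&(P[...,2]<.03)&(abs(P[...,0]-.657)<.1)&(abs(P[...,1]+.046)<.1)
print('lid',m.sum(),rect(P[m]),np.median(P[m],0))
E
```

```text
[ 0.65697459 -0.23627038  0.22254224] 7.45
0.062 4068 ((658.0374145507812, -238.44241333007812), (133.05856323242188, 74.82247161865234), 86.358154296875)
0.0725 2209 ((656.5225830078125, -238.31155395507812), (134.25393676757812, 78.06227111816406), 86.30760955810547)
[   51   242   407   142 28625] [ 0.64206505 -0.29699989  0.22111238] [ 0.67951882 -0.17700372  0.30460075] [ 0.66858979 -0.23728656  0.28440869] ((661.8794555664062, -237.1782989501953), (120.84644317626953, 33.58182144165039), 86.81781005859375)
lid 479 ((658.3631591796875, -54.13505554199219), (162.7411346435547, 98.69398498535156), 89.73786926269531) [ 0.65038203 -0.03561033  0.00991977]
```

View pics/w3.png

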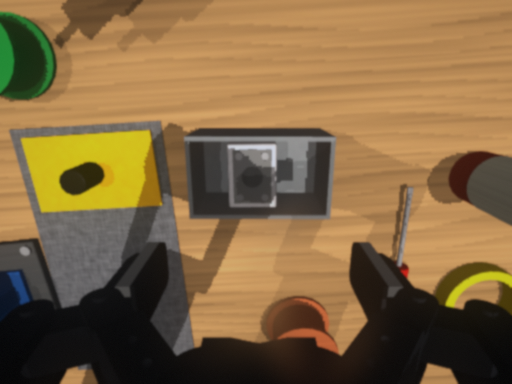

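The lid lies flat on the mat (centre px (90,172)). The housing is in the tub, its light cover at px (228–277, 145–208).

```bash
python3 - <<'E'
from h import *
p,P,d,c=cam('wrist'); Z=P[...,2]
u,v=np.meshgrid(np.arange(512),np.arange(384))
m=(Z>.06)&(Z<.0725)&(u>212)&(u<290)&(v>140)&(v<213)
m=cv2.morphologyEx(m.astype(np.uint8),cv2.MORPH_OPEN,np.ones((5,5),np.uint8))
k,l,st,_=cv2.connectedComponentsWithStats(m); i=1+st[1:,4].argmax(); X=P[l==i]; print(st[i],np.median(X,0),rect(X))
E
```

```text
[ 228  143   50   65 3112] [ 0.65971734 -0.23121118  0.06830358] ((657.0016479492188, -231.10491943359375), (45.98698425292969, 62.61771011352539), 86.39539337158203)
```

>>> {"api": "servo_tool", "payload": {
  "deltas": [
    [[78,0,0.005,-0.02,0],[78,0,0,-0.035,0],[78,0,0,-0.035,0],[78,0,0,-0.03,0],[78,0,0,-0.02,0],[78,0,0,-0.005,0],[78,0,0,0,0],[78,0,0,0,0]]
  ]
}}

```text
time: 8.4
tool_pos: [0.658, -0.2321, 0.0792]
tool_rot: [0.001, 1.0, -0.03, 0.001]
contact_force: [-0.4, -0.6, 0.3]
gripper_width: 0.778
grasp_force: 0.0
```

>>> {"api": "servo_tool", "payload": {
  "deltas": [
    [[78,0,0,-0.015,0],[78,0,0,-0.012,0],[78,0,0,-0.005,0],[0,0,0,0,0],[0,0,0,0,0],[0,0,0,0,0],[0,0,0,0,0],[0,0,0,0,0]]
  ]
}}

```text
time: 9.2
tool_pos: [0.6565, -0.232, 0.0447]
tool_rot: [-0.0, 1.0, -0.03, -0.0]
contact_force: [-0.6, -0.1, -5.6]
gripper_width: 0.532
grasp_force: 62.4
```

>>> {"api": "servo_tool", "payload": {
  "deltas": [
    [[0,0,0,0.005,0],[0,0,0,0.01,0],[0,0,0,0.015,0],[0,0,0,0.02,0],[0,0,0,0.025,0],[0,0,0,0.025,0],[0,0,0,0,0],[0,0,0,0,0]]
  ]
}}

```text
time: 10.0
tool_pos: [0.6576, -0.2325, 0.147]
tool_rot: [0.001, 1.0, -0.03, 0.001]
contact_force: [-0.7, -0.7, -5.4]
gripper_width: 0.531
grasp_force: 62.6
```

>>> {"api": "servo_tool", "payload": {
  "deltas": [
    [[0,-0.015,0.015,0,0],[0,-0.025,0.025,0,0.7],[0,-0.03,0.03,0,1],[0,-0.03,0.03,0,1],[0,-0.03,0.03,0,1],[0,-0.027,0.026,-0.005,0],[0,-0.02,0.02,-0.01,0],[0,-0.01,0.01,-0.015,0]]
  ]
}}

```text
time: 10.8
tool_pos: [0.4674, -0.0444, 0.1135]
tool_rot: [-0.0, 1.0, 0.002, -0.001]
contact_force: [0.0, -0.1, -5.0]
gripper_width: 0.532
grasp_force: 62.9
```

>>> {"api": "servo_tool", "payload": {
  "deltas": [
    [[0,0,0,-0.02,0],[0,0,0,-0.02,0],[0,0,0,-0.015,0],[0,0,0,-0.01,0],[0,0,0,-0.006,0],[0,0,0,-0.002,0],[0,0,0,0,0],[0,0,0,0,0]]
  ]
}}

```text
time: 11.6
tool_pos: [0.4706, -0.0464, 0.0431]
tool_rot: [0.0, 1.0, 0.002, 0.001]
contact_force: [-0.5, 0.0, -4.1]
gripper_width: 0.529
grasp_force: 62.9
```

>>> {"api": "servo_tool", "payload": {
  "deltas": [
    [[0,0,0,-0.001,0],[0,0,0,-0.001,0],[0,0,0,-0.001,0],[0,0,0,-0.0005,0],[0,0,0,0,0],[0,0,0,0,0],[0,0,0,0,0],[0,0,0,0,0]]
  ]
}}

```text
time: 12.4
tool_pos: [0.4705, -0.0463, 0.0404]
tool_rot: [0.0, 1.0, 0.002, 0.0]
contact_force: [-5.1, 0.4, 6.7]
gripper_width: 0.531
grasp_force: 64.3
```

>>> {"api": "servo_tool", "payload": {
  "deltas": [
    [[100,0,0,0,0],[100,0,0,0,0],[100,0,0,0,0],[100,0,0,0,0],[100,0,0,0.01,0],[100,0,0,0.03,0],[100,0,0,0.04,8],[100,0.005,0.015,0.045,8.5]]
  ]
}}

```text
time: 13.2
tool_pos: [0.4738, -0.0317, 0.1647]
tool_rot: [-0.0, 0.989, 0.147, -0.001]
contact_force: [1.8, 0.5, 0.4]
gripper_width: 0.998
grasp_force: 0.0
```

>>> {"api": "servo_tool", "payload": {
  "deltas": [
    [[100,0.005,0.02,0.045,8.5],[100,0.005,0.02,0.03,8.5],[100,0.005,0.02,0.03,8.5],[100,0.005,0.02,0.02,8.5],[100,0.005,0.02,0.01,8.5],[100,0.005,0.02,0,8.5],[100,0.005,0.02,0,8.5],[100,0,0.005,0,8.5]]
  ]
}}

```text
time: 14.0
tool_pos: [0.51, 0.1154, 0.2997]
tool_rot: [0.0, 0.736, 0.677, 0.001]
contact_force: [-0.4, -0.3, -0.0]
gripper_width: 0.999
grasp_force: 0.0
```

>>> {"api": "servo_tool", "payload": {
  "deltas": [
    [[100,0,0,0,5.5],[100,0,0,0,0],[100,0,0,0,0],[100,0,0,0,0],[100,0,0,0,0],[100,0,0,0,0],[100,0,0,0,0],[100,0,0,0,0]]
  ]
}}

```text
time: 14.8
tool_pos: [0.5099, 0.1138, 0.2988]
tool_rot: [-0.0, 0.706, 0.708, -0.0]
contact_force: [-0.2, 0.4, -0.9]
gripper_width: 1.0
grasp_force: 0.0
```

```bash
python3 - <<'E'
from h import *
s=manip.state(); print(s['tool_pos'],s['time'],s['joint_pos'])
p,P,d,c=cam('wrist'); save('w4.png',p); np.savez('/tmp/w4',p=p,P=P,d=d,c=c); H,S,V=masks(p); Z=P[...,2]
def rep(t,m,op=3):
    m=cv2.morphologyEx(m.astype(np.uint8),cv2.MORPH_OPEN,np.ones((op,op),np.uint8)); k,l,st,_=cv2.connectedComponentsWithStats(m)
    for i in np.argsort(-st[1:,4])[:2]+1:
        if st[i,4]>10: X=P[l==i]; print(t,st[i].tolist(),np.median(X,0).round(4),[np.round(a,1) for a in rect(X)])
near=(P[...,0]>.38)&(P[...,0]<.68)&(P[...,1]>0)&(P[...,1]<.4)
rep('base',near&(S<80)&(Z>.007)&(Z<.017))
rep('brass',near&(H>12)&(H<30)&(S>110)&(Z>.017)&(Z<.03),2)
rep('blue',near&(H>100)&(H<125)&(S>120)&(Z>.05)&(Z<.1))
rep('padtop',near&(S<60)&(V>120)&(Z>.074)&(Z<.09),1)
rep('disc',near&(S<80)&(Z>.05)&(Z<.065))
rep('red',near&((H<8)|(H>172))&(S>150)&(Z>.06)&(Z<.08))
rep('black',near&(V<80)&(Z>.1)&(Z<.13))
rep('hous',(abs(P[...,0]-.47)<.06)&(abs(P[...,1]+.046)<.06)&(Z>.055)&(Z<.07))
E
```

```text
[0.50990724 0.11375659 0.298804  ] 14.8 [ 7.69913124e-02 -2.21441095e-01  1.78238120e+00 -1.87103962e-07
  1.58070749e+00  7.35862301e-02]
base [201, 21, 106, 184, 10571] [0.4933 0.1639 0.0117] [array([507.6, 154.4]), array([128.4, 235. ]), np.float64(2.2)]
base [277, 19, 11, 6, 48] [0.5382 0.2703 0.0116] [array([537.4, 269.6]), array([ 5.8, 12.1]), np.float64(87.5)]
brass [220, 98, 10, 29, 238] [0.4668 0.1643 0.0217] [array([466.1, 163.7]), array([ 9.7, 35.6]), np.float64(1.0)]
brass [287, 95, 8, 29, 232] [0.5501 0.1682 0.0215] [array([550.5, 167.5]), array([10.2, 35.6]), np.float64(2.1)]
blue [234, 158, 51, 35, 1517] [0.5115 0.0944 0.0775] [array([510.4,  93.4]), array([58.5, 35.1]), np.float64(1.8)]
padtop [234, 140, 49, 11, 413] [0.5091 0.1315 0.0796] [array([509. , 131.4]), array([54.2,  9.6]), np.float64(2.5)]
padtop [254, 192, 13, 8, 82] [0.5116 0.0703 0.0761] [array([511.6,  71. ]), array([14.6,  9.3]), np.float64(2.9)]
disc [231, 17, 52, 68, 1834] [0.5012 0.2409 0.0597] [array([505.2, 231.9]), array([67. , 51.9]), np.float64(81.8)]
disc [278, 54, 14, 24, 140] [0.5389 0.2174 0.0596] [array([538.7, 216.1]), array([27. ,  7.8]), np.float64(68.3)]
red [272, 0, 62, 56, 1393] [0.5521 0.2556 0.0695] [array([553.6, 257.1]), array([73.1, 21.6]), np.float64(47.8)]
hous [206, 259, 47, 33, 1511] [ 0.4709 -0.0441  0.0642] [array([470.7, -47.4]), array([47.1, 61.3]), np.float64(89.5)]
```

View pics/w4.png

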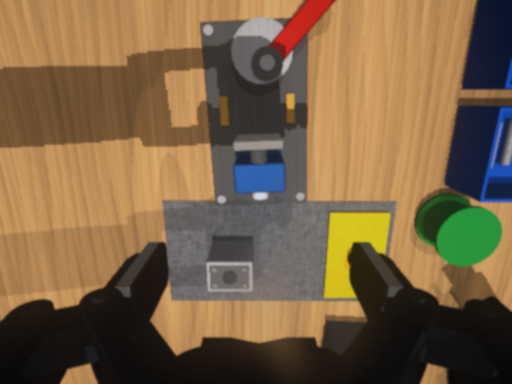

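The image shows the fixture clearly: guides at (224,110) and (290,108), pad at (258,145), boss at (267,62). The housing is at (229,276) and the lid is flat at (358,255). Guide separation of 84 mm matches, so the nest is at about (0.5083, 0.1656) with yaw 2.2°. Next is the regrip along x.

>>> {"api": "servo_tool", "payload": {
  "deltas": [
    [[100,-0.005,-0.02,-0.01,0],[100,-0.006,-0.025,-0.02,0],[100,-0.006,-0.025,-0.03,0],[100,-0.006,-0.025,-0.03,0],[100,-0.006,-0.025,-0.03,0],[100,-0.006,-0.025,-0.03,0],[100,-0.004,-0.015,-0.02,0],[100,0,0,0,0]]
  ]
}}

```text
time: 15.65
tool_pos: [0.4682, -0.0469, 0.1252]
tool_rot: [-0.003, 0.707, 0.707, -0.002]
contact_force: [0.0, 0.3, 0.3]
gripper_width: 0.996
grasp_force: 0.0
```

>>> {"api": "servo_tool", "payload": {
  "deltas": [
    [[100,0,0,0,0],[100,0,0,0,0],[100,0,0,-0.02,0],[100,0,0,-0.025,0],[100,0,0,-0.02,0],[100,0,0,-0.015,0],[100,0,0,-0.004,0],[100,0,0,0,0]]
  ]
}}

```text
time: 16.45
tool_pos: [0.4716, -0.0457, 0.0455]
tool_rot: [0.0, 0.705, 0.709, 0.0]
contact_force: [0.3, 0.2, -0.6]
gripper_width: 0.998
grasp_force: 0.0
```

>>> {"api": "servo_tool", "payload": {
  "deltas": [
    [[0,0,-0.0005,0,0],[0,0,0,0,0],[0,0,0,0,0],[0,0,0,0,0],[0,0,0,0,0],[0,0,0,0,0],[0,0,0,0,0],[0,0,0,0,0]]
  ]
}}

```text
time: 17.25
tool_pos: [0.4723, -0.047, 0.0466]
tool_rot: [0.001, 0.706, 0.708, 0.001]
contact_force: [1.1, 1.0, 6.6]
gripper_width: 0.714
grasp_force: 68.5
```

>>> {"api": "servo_tool", "payload": {
  "deltas": [
    [[0,0,0,0.01,0],[0,0,0,0.02,0],[0,0,0,0.025,0],[0,0,0,0.03,0],[0,0,0,0.025,0.5],[0,0,0.005,0.015,0.5],[0,0.005,0.02,0,0.5],[0,0.005,0.025,0,0.7]]
  ]
}}

```text
time: 18.05
tool_pos: [0.4805, 0.0037, 0.1697]
tool_rot: [-0.0, 0.693, 0.721, -0.0]
contact_force: [0.1, 1.2, -4.5]
gripper_width: 0.716
grasp_force: 67.6
```

>>> {"api": "servo_tool", "payload": {
  "deltas": [
    [[0,0.004,0.025,0,0],[0,0.004,0.025,0,0],[0,0.004,0.025,0,0],[0,0.004,0.025,0,0],[0,0.004,0.025,0,0],[0,0.004,0.02,0,0],[0,0.002,0.012,0,0],[0,0,0.003,0,0]]
  ]
}}

```text
time: 18.85
tool_pos: [0.5062, 0.1643, 0.1689]
tool_rot: [-0.001, 0.691, 0.722, -0.001]
contact_force: [0.4, 0.3, -4.2]
gripper_width: 0.713
grasp_force: 67.6
```

>>> {"api": "servo_tool", "payload": {
  "deltas": [
    [[0,0,0,-0.01,0],[0,0,0,-0.01,0],[0,0,0,-0.005,0],[0,0,0,0,0],[0,0,0,0,0],[0,0,0,0,0],[0,0,0,0,0],[0,0,0,0,0]]
  ]
}}

```text
time: 19.65
tool_pos: [0.5072, 0.1634, 0.1453]
tool_rot: [0.0, 0.692, 0.722, 0.0]
contact_force: [0.1, 0.1, -4.6]
gripper_width: 0.709
grasp_force: 67.5
```

```bash
python3 - <<'E'
from h import *
s=manip.state(); q=s['tool_rot']; M=R.from_quat([q[1],q[2],q[3],q[0]]).as_matrix()
print(s['tool_pos'],np.degrees(np.arctan2(M[1,0],M[0,0])))
p,P,d,c=cam('wrist'); save('w5.png',p);H,S,V=masks(p); Z=P[...,2]
near=(P[...,0]>.38)&(P[...,0]<.68)&(P[...,1]>0)&(P[...,1]<.4)
def rep(t,m,op=3):
    m=cv2.morphologyEx((m&near).astype(np.uint8),cv2.MORPH_OPEN,np.ones((op,op),np.uint8)); k,l,st,_=cv2.connectedComponentsWithStats(m)
    for i in np.argsort(-st[1:,4])[:2]+1:
        if st[i,4]>10: X=P[l==i]; print(t,st[i].tolist(),np.median(X,0).round(4),[np.round(a,1) for a in rect(X)])
rep('brass',(H>12)&(H<30)&(S>110)&(Z>.017)&(Z<.03),2)
rep('padtop',(S<60)&(V>120)&(Z>.074)&(Z<.09),1)
rep('htop',(Z>.15)&(Z<.175)&(abs(P[...,0]-.508)<.04)&(abs(P[...,1]-.165)<.04))
rep('boss',(S<80)&(Z>.066)&(Z<.09)&(P[...,1]>.18))
rep('red',((H<8)|(H>172))&(S>150)&(Z>.06)&(Z<.08))
E
```

```text
[0.5071954  0.16336201 0.14529888] 92.41379948902461
brass [304, 158, 13, 33, 371] [0.5499 0.1754 0.0215] [array([550.5, 174.8]), array([18.8, 38.1]), np.float64(30.6)]
brass [203, 158, 14, 31, 365] [0.4664 0.1728 0.0217] [array([471.7, 171.7]), array([21.3, 25. ]), np.float64(2.4)]
padtop [270, 118, 21, 8, 82] [0.52   0.2196 0.0766] [array([518.4, 219.7]), array([12.5,  4.3]), np.float64(4.3)]
padtop [254, 325, 11, 1, 11] [0.5116 0.0669 0.0763] [array([511.6,  66.7]), array([7.7, 1.4]), np.float64(3.5)]
htop [159, 218, 203, 107, 17926] [0.5074 0.1686 0.1628] [array([509.1, 162.9]), array([78.2, 47. ]), np.float64(1.9)]
boss [253, 97, 53, 53, 2185] [0.5179 0.2185 0.0709] [array([518.1, 217.9]), array([32.7, 33.6]), np.float64(49.5)]
red [285, 0, 132, 117, 5066] [0.5579 0.2623 0.0695] [array([557.6, 261.7]), array([88.2, 21.5]), np.float64(48.1)]
```

View pics/w5.png

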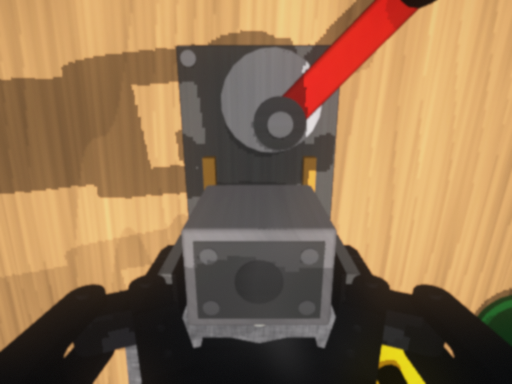

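The housing is held square above the nest, with guides visible on both sides at (209,172) and (309,172). The boss is at (280,122), which agrees with the nest estimate. Lowering.

>>> {"api": "servo_tool", "payload": {
  "deltas": [
    [[0,0.0005,0.0015,-0.01,0],[0,0,0,-0.015,0],[0,0,0,-0.015,0],[0,0,0,-0.015,0],[0,0,0,-0.012,0],[0,0,0,-0.009,0],[0,0,0,-0.005,0],[0,0,0,0,0]]
  ]
}}

```text
time: 20.5
tool_pos: [0.5069, 0.1647, 0.0629]
tool_rot: [-0.0, 0.692, 0.722, -0.001]
contact_force: [-0.4, 0.4, -4.4]
gripper_width: 0.712
grasp_force: 67.5
```

>>> {"api": "servo_tool", "payload": {
  "deltas": [
    [[0,0,0,-0.002,0],[0,0,0,-0.001,0],[0,0,0,-0.001,0],[0,0,0,-0.001,0],[0,0,0,0,0],[0,0,0,0,0],[0,0,0,0,0],[0,0,0,0,0]]
  ]
}}

```text
time: 21.3
tool_pos: [0.5074, 0.1648, 0.0588]
tool_rot: [0.0, 0.692, 0.722, 0.0]
contact_force: [0.1, 0.8, -4.9]
gripper_width: 0.712
grasp_force: 67.5
```

>>> {"api": "servo_tool", "payload": {
  "deltas": [
    [[0,0,0,-0.0005,0],[0,0,0,-0.0005,0],[0,0,0,-0.0005,0],[0,0,0,-0.0005,0],[0,0,0,0,0],[0,0,0,0,0],[0,0,0,0,0],[0,0,0,0,0]]
  ]
}}

```text
time: 22.1
tool_pos: [0.5076, 0.1649, 0.0587]
tool_rot: [-0.0, 0.692, 0.722, -0.0]
contact_force: [-7.5, -1.2, 8.8]
gripper_width: 0.719
grasp_force: 69.4
```

>>> {"api": "servo_tool", "payload": {
  "deltas": [
    [[100,0,0,0,0],[100,0,0,0,0],[100,0,0,0,0],[100,0,0,0,0],[100,0,0,0.01,0],[100,0,0,0.03,0],[100,0,0,0.04,0],[100,0,0,0.045,0]]
  ]
}}

```text
time: 22.9
tool_pos: [0.5065, 0.1647, 0.1826]
tool_rot: [-0.001, 0.692, 0.722, -0.001]
contact_force: [-0.0, -0.5, -0.6]
gripper_width: 1.002
grasp_force: 0.0
```

>>> {"api": "servo_tool", "payload": {
  "deltas": [
    [[100,0.003,0,0.04,-8],[100,0.003,0.005,0.03,-8],[100,0.003,0.01,0.02,-8],[100,0.003,0.01,0,-8],[100,0.003,0.01,0,-8],[100,0,0,0,-4.4],[50,0,0,0,0],[50,0,0,0,0]]
  ]
}}

```text
time: 23.7
tool_pos: [0.5224, 0.1998, 0.2723]
tool_rot: [0.0, 0.913, 0.408, 0.0]
contact_force: [-1.2, -0.5, 0.5]
gripper_width: 0.693
grasp_force: 0.0
```

```bash
cat > look.py <<'E'
from h import *
import sys
s=manip.state(); q=s['tool_rot']; M=R.from_quat([q[1],q[2],q[3],q[0]]).as_matrix()
print(s['tool_pos'],'yaw tool y',np.degrees(np.arctan2(M[1,1],M[0,1])),s['joint_pos'],s['time'])
for n in sys.argv[1:]:
    p,P,d,c=cam(n); save(f"{n}_{s['time']:.1f}.png",p);H,S,V=masks(p); Z=P[...,2]
    near=(P[...,0]>.38)&(P[...,0]<.68)&(P[...,1]>0)&(P[...,1]<.42)
    def rep(t,m,op=3):
        m=cv2.morphologyEx((m&near).astype(np.uint8),cv2.MORPH_OPEN,np.ones((op,op),np.uint8)); k,l,st,_=cv2.connectedComponentsWithStats(m)
        for i in np.argsort(-st[1:,4])[:2]+1:
            if st[i,4]>8: X=P[l==i]; print(n,t,st[i].tolist(),np.median(X,0).round(4),[np.round(a,1) for a in rect(X)])
    rep('brass',(H>12)&(H<30)&(S>110)&(Z>.017)&(Z<.03),2)
    rep('padtop',(S<60)&(V>120)&(Z>.074)&(Z<.09)&(P[...,1]<.142),1)
    rep('htop',(Z>.067)&(Z<.084)&(abs(P[...,0]-.508)<.05)&(P[...,1]>.136)&(P[...,1]<.195),3)
    rep('blue',(H>100)&(H<125)&(S>120)&(Z>.06)&(Z<.1))
    rep('green',(H>40)&(H<85)&(S>100)&(abs(P[...,0]-.51)<.03)&(P[...,1]<.1),1)
    rep('boss',(S<80)&(Z>.066)&(Z<.09)&(P[...,1]>.2))
    rep('red',((H<8)|(H>172))&(S>150)&(Z>.06)&(Z<.08))
    rep('knob',(V<80)&(Z>.106)&(Z<.13)&(P[...,1]>.2))
E
python3 look.py wrist side
```

```text
[0.522389   0.19978155 0.27225288] yaw tool y -41.89203145466031 [ 2.32221392e-01 -1.19047279e-01  1.73581867e+00 -1.35920153e-05
  1.52433476e+00  9.63375843e-01] 23.7
wrist brass [279, 148, 25, 25, 241] [nan nan nan] [array([549. , 166.5]), array([ 9.7, 39.4]), np.float64(3.3)]
wrist brass [232, 193, 7, 10, 43] [nan nan nan] [array([468.2, 182.6]), array([22.4,  5.6]), np.float64(31.0)]
wrist padtop [269, 199, 42, 39, 597] [0.5098 0.1307 0.0793] [array([509.3, 123.3]), array([55.7, 27.3]), np.float64(2.8)]
wrist padtop [263, 218, 13, 11, 17] [0.4875 0.1414 0.0753] [array([487.3, 141.3]), array([ 1.4, 18.3]), np.float64(89.6)]
wrist htop [236, 164, 67, 64, 2280] [0.5092 0.1659 0.0763] [array([507.5, 164.2]), array([62.1, 46.2]), np.float64(2.3)]
wrist htop [287, 198, 19, 17, 103] [0.5247 0.1369 0.0747] [array([522.8, 136.8]), array([26.8,  1.7]), np.float64(0.9)]
wrist blue [293, 214, 48, 50, 1097] [0.5106 0.0953 0.0777] [array([511.2,  92.9]), array([59.4, 33.5]), np.float64(5.0)]
wrist boss [228, 140, 31, 30, 765] [0.5185 0.2185 0.0711] [array([517.8, 218.1]), array([32. , 32.4]),
[... 385 characters left out ...]
op [254, 217, 16, 8, 60] [0.5091 0.1328 0.0804] [array([507.2, 126.8]), array([54.1, 29.1]), np.float64(0.9)]
side htop [245, 220, 24, 16, 243] [0.5046 0.1699 0.0772] [array([506.1, 164.3]), array([65.3, 56.5]), np.float64(0.2)]
side blue [258, 210, 18, 14, 129] [0.5036 0.0979 0.0789] [array([508.1,  96.1]), array([61.5, 38.1]), np.float64(2.4)]
side boss [241, 233, 10, 9, 69] [0.5123 0.2222 0.073 ] [array([515.4, 217. ]), array([27.7, 36.6]), np.float64(46.5)]
side red [214, 237, 27, 8, 129] [0.5546 0.2632 0.0713] [array([556.1, 260.9]), array([82.1, 28.2]), np.float64(45.4)]
side knob [206, 230, 7, 7, 42] [0.5876 0.3058 0.1162] [array([589.4, 303.3]), array([18.9, 21. ]), np.float64(21.4)]
```

>>> {"api": "servo_tool", "payload": {
  "deltas": [
    [[50,0.014,0.02,-0.01,0],[50,0.014,0.02,-0.02,0],[50,0.014,0.02,-0.02,0],[50,0.014,0.02,-0.025,0],[50,0.0136,0.0192,-0.025,0],[50,0,0,-0.01,0],[50,0,0,0,0],[50,0,0,0,0]]
  ]
}}

```text
time: 24.6
tool_pos: [0.5921, 0.2985, 0.1625]
tool_rot: [0.0, 0.914, 0.407, 0.0]
contact_force: [0.6, -0.1, 1.1]
gripper_width: 0.503
grasp_force: 0.0
```

>>> {"api": "servo_tool", "payload": {
  "deltas": [
    [[50,0,0,-0.01,0],[50,0,0,-0.015,0],[50,0,0,-0.015,0],[50,0,0,-0.015,0],[50,0,0,-0.008,0],[50,0,0,-0.002,0],[50,0,0,0,0],[50,0,0,0,0]]
  ]
}}

```text
time: 25.4
tool_pos: [0.5925, 0.2993, 0.0976]
tool_rot: [0.0, 0.913, 0.407, 0.001]
contact_force: [0.9, 0.3, 0.2]
gripper_width: 0.502
grasp_force: 0.0
```

```bash
python3 look.py; python3 - <<'E'
import numpy as np
p=np.array([.518,.218]);r=.1096;a0=47.5
# TCP leads knob? pad trailing side pushes: TCP angle = same arc; rows of 4 deg
k=lambda a:p+r*np.array([np.cos(np.radians(a)),np.sin(np.radians(a))])
for i in range(0,25): print(i*4,(k(a0+4*i+4)-k(a0+4*i)).round(4),k(a0+4*i).round(4))
E
```

```text
[0.5925379  0.29926076 0.09755203] yaw tool y -41.9832883649306 [3.55661664e-01 2.66607619e-01 1.63073656e+00 1.54295902e-05
 1.24293363e+00 1.08840297e+00] 25.4
0 [-0.0058  0.005 ] [0.592  0.2988]
4 [-0.0061  0.0046] [0.5862 0.3038]
8 [-0.0065  0.0041] [0.5801 0.3083]
12 [-0.0067  0.0037] [0.5736 0.3124]
16 [-0.007   0.0032] [0.5669 0.3161]
20 [-0.0072  0.0027] [0.5599 0.3193]
24 [-0.0073  0.0022] [0.5528 0.3219]
28 [-0.0075  0.0017] [0.5454 0.3241]
32 [-0.0076  0.0011] [0.538  0.3258]
36 [-0.0076  0.0006] [0.5304 0.3269]
40 [-0.0076  0.0001] [0.5228 0.3275]
44 [-0.0076 -0.0005] [0.5151 0.3276]
48 [-0.0076 -0.001 ] [0.5075 0.3271]
52 [-0.0075 -0.0015] [0.4999 0.3261]
56 [-0.0074 -0.002 ] [0.4924 0.3246]
60 [-0.0072 -0.0026] [0.485  0.3225]
64 [-0.007  -0.0031] [0.4778 0.32  ]
68 [-0.0068 -0.0035] [0.4708 0.3169]
72 [-0.0065 -0.004 ] [0.464  0.3134]
76 [-0.0062 -0.0044] [0.4575 0.3094]
80 [-0.0059 -0.0049] [0.4513 0.305 ]
84 [-0.0055 -0.0053] [0.4454 0.3001]
88 [-0.0052 -0.0056] [0.4398 0.2948]
92 [-0.0048 -0.006 ] [0.4347 0.2892]
96 [-0.0043 -0.0063] [0.4299 0.2832]
```

>>> {"api": "servo_tool", "payload": {
  "deltas": [
    [[50,-0.0058,0.005,0,4],[50,-0.0061,0.0046,0,4],[50,-0.0065,0.0041,0,4],[50,-0.0067,0.0037,0,4],[50,-0.007,0.0032,0,4],[50,-0.0072,0.0027,0,4],[50,-0.0073,0.0022,0,4],[50,-0.0075,0.0017,0,4]]
  ]
}}

```text
time: 26.2
tool_pos: [0.5394, 0.3266, 0.0981]
tool_rot: [0.001, 0.765, 0.644, 0.002]
contact_force: [4.8, 0.3, -2.8]
gripper_width: 0.501
grasp_force: 2.0
```

>>> {"api": "servo_tool", "payload": {
  "deltas": [
    [[50,-0.0076,0.0011,0,4],[50,-0.0076,0.0006,0,4],[50,-0.0076,0.0001,0,4],[50,-0.0076,-0.0005,0,4],[50,-0.0076,-0.001,0,4],[50,-0.0075,-0.0015,0,4],[50,-0.0074,-0.002,0,4],[50,-0.0072,-0.0026,0,4]]
  ]
}}

```text
time: 27.0
tool_pos: [0.4791, 0.3214, 0.0982]
tool_rot: [0.001, 0.558, 0.83, 0.002]
contact_force: [3.3, 2.6, -3.5]
gripper_width: 0.499
grasp_force: 2.3
```

```bash
python3 look.py side wrist| grep -v brass
```

```text
[0.47914344 0.32138799 0.09819144] yaw tool y 22.186086793656905 [4.61666139e-01 7.25055750e-02 1.84932958e+00 4.52261903e-04
 1.21427568e+00 7.42869345e-02] 27.0
side padtop [254, 217, 16, 10, 76] [0.5076 0.1344 0.08  ] [array([506.9, 126.8]), array([30.1, 57. ]), np.float64(89.8)]
side htop [251, 221, 18, 12, 115] [0.5003 0.1561 0.078 ] [array([506.1, 156.6]), array([41.3, 62.9]), np.float64(86.5)]
side blue [258, 210, 18, 14, 137] [0.5033 0.0986 0.079 ] [array([508.5,  93.3]), array([38. , 63.8]), np.float64(85.6)]
side red [238, 242, 6, 12, 55] [0.5011 0.2676 0.0711] [array([500. , 270.4]), array([15.1, 54.6]), np.float64(32.6)]
side knob [226, 246, 12, 7, 72] [0.4902 0.3321 0.116 ] [array([491.9, 331. ]), array([31.5, 24.2]), np.float64(32.0)]
side knob [245, 249, 5, 5, 25] [0.4488 0.3169 0.1161] [array([448.3, 316.9]), array([11.4,  9.3]), np.float64(49.8)]
wrist red [245, 288, 38, 55, 1456] [0.5018 0.2678 0.0694] [array([502.2, 270.1]), array([22. , 38.2]), np.float64(17.1)]
wrist knob [248, 243, 98, 70, 4082] [0.4884 0.3281 0.1154] [array([492. , 326.4]), array([39.4, 25.5]), np.float64(22.4)]
wrist knob [173, 248, 39, 70, 1238] [0.4544 0.3166 0.1181] [array([452.2, 310. ]), array([13.6, 25.5]), np.float64(22.2)]
```

>>> {"api": "servo_tool", "payload": {
  "deltas": [
    [[50,-0.007,-0.0031,0,4],[50,-0.0068,-0.0035,0,4],[50,-0.0065,-0.004,0,4],[50,-0.0062,-0.0044,0,4],[50,-0.0059,-0.0049,0,4],[50,0,0,0,0],[50,0,0,0,0],[50,0,0,0,0]]
  ]
}}

```text
time: 27.9
tool_pos: [0.4463, 0.301, 0.0977]
tool_rot: [0.001, 0.407, 0.913, 0.001]
contact_force: [1.9, 1.2, 0.8]
gripper_width: 0.498
grasp_force: 1.2
```

```bash
python3 look.py side scene| grep -v brass; python3 - <<'E'
import cv2
a=cv2.imread('pics/scene_27.9.png'); 
import glob; f=sorted(glob.glob('pics/scene_2*.png'))[-1]; print(f)
a=cv2.imread(f)[125:190,235:315]; cv2.imwrite('pics/c1.png',cv2.resize(a,None,fx=8,fy=8,interpolation=cv2.INTER_CUBIC))
E
```

```text
[0.44630939 0.30095169 0.09766572] yaw tool y 41.93423822690591 [ 4.55055751e-01 -1.46084939e-02  1.93940455e+00 -1.31405185e-04
  1.21497175e+00 -2.76788580e-01] 27.9
side padtop [265, 220, 5, 4, 16] [0.4911 0.1282 0.08  ] [array([491.7, 125.1]), array([12.9, 24. ]), np.float64(28.9)]
side padtop [269, 210, 5, 3, 10] [0.5106 0.0684 0.0779] [array([509.2,  69.5]), array([10.5, 17. ]), np.float64(85.5)]
side blue [266, 212, 10, 11, 77] [0.4931 0.0962 0.0787] [array([495.1,  95.8]), array([29.6, 44.3]), np.float64(30.3)]
side knob [239, 247, 14, 8, 85] [0.4537 0.3171 0.1164] [array([455. , 314.8]), array([37.1, 24.8]), np.float64(32.4)]
side knob [258, 246, 6, 7, 33] [0.4209 0.2896 0.115 ] [array([423.8, 283.7]), array([12.7, 22. ]), np.float64(41.6)]
scene padtop [265, 142, 16, 10, 79] [0.5109 0.1298 0.0793] [array([511.5, 127.3]), array([58.7, 29.2]), np.float64(0.5)]
scene padtop [258, 155, 5, 4, 14] [0.514  0.0714 0.077 ] [array([512. ,  69.6]), array([13.4, 11.1]), np.float64(14.8)]
scene htop [269, 137, 20, 15, 174] [0.517  0.1587 0.0782] [array([512.2, 160.5]), array([47.8, 61.5]), np.float64(88.1)]
scene blue [263, 151, 8, 6, 37] [0.5205 0.0928 0.0799] [array([520.1,  94.1]), array([23.3, 28. ]), np.float64(42.7)]
scene boss [286, 134, 9, 7, 58] [0.5206 0.2156 0.073 ] [array([519.3, 217.4]), array([28. , 32.8]), np.float64(41.5)]
scene red [289, 123, 5, 10, 49] [0.4887 0.2577 0.0716] [array([489.5, 258.3]), array([14.5, 56.5]), np.float64(40.0)]
scene knob [290, 107, 9, 4, 31] [0.4601 0.3038 0.1167] [array([460.5, 305.1]), array([28. , 14.1]), np.float64(46.2)]
pics/scene_27.9.png
```

View pics/c1.png

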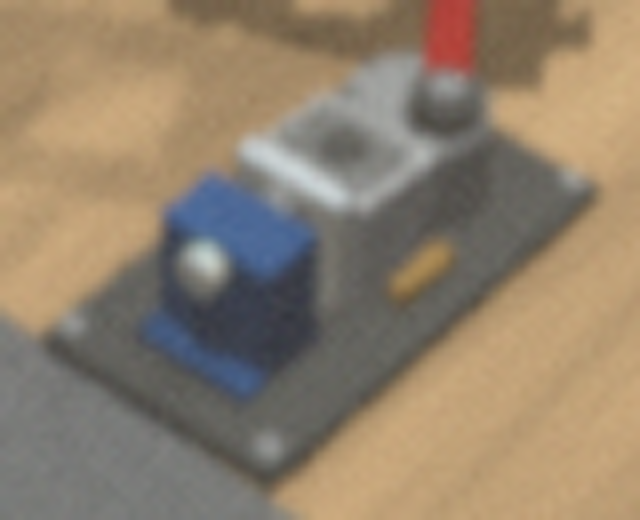

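The housing is up against the pad at (300,185). The rod end at (203,262) is still white with no green. The lever needs to go further.

>>> {"api": "servo_tool", "payload": {
  "deltas": [
    [[50,-0.0027,-0.0026,0,2],[50,-0.0028,-0.0027,0,2],[50,-0.0026,-0.0028,0,2],[50,-0.0026,-0.0028,0,2],[50,-0.0024,-0.003,0,2],[50,-0.0024,-0.003,0,2],[50,0,0,0,0],[50,0,0,0,0]]
  ]
}}

```text
time: 28.8
tool_pos: [0.4308, 0.2841, 0.0975]
tool_rot: [0.001, 0.309, 0.951, 0.001]
contact_force: [4.5, 2.2, 2.6]
gripper_width: 0.501
grasp_force: 2.2
```

```bash
python3 look.py side scene| grep -v brass; python3 - <<'E'
import cv2,glob
f=sorted(glob.glob('pics/scene_2*.png'))[-1]; print(f)
a=cv2.imread(f)[125:190,235:315]; cv2.imwrite('pics/c2.png',cv2.resize(a,None,fx=8,fy=8,interpolation=cv2.INTER_CUBIC))
E
```

```text
[0.43077892 0.28406157 0.09751272] yaw tool y 53.95931402529048 [ 4.38623503e-01 -6.87400254e-02  1.99203672e+00  8.99810448e-05
  1.21615571e+00 -5.03174427e-01] 28.8
side blue [273, 216, 3, 5, 15] [0.4821 0.0933 0.0773] [array([480.8,  98.1]), array([ 6.9, 26.3]), np.float64(28.8)]
side knob [247, 246, 14, 8, 82] [0.4343 0.3021 0.1164] [array([436. , 298.8]), array([39.3, 21.4]), np.float64(59.8)]
side knob [264, 242, 7, 8, 40] [0.4083 0.2675 0.1174] [array([412.1, 264.2]), array([12.8, 26.3]), np.float64(50.2)]
scene padtop [264, 142, 18, 11, 91] [0.512  0.1276 0.0792] [array([512. , 126.1]), array([31.7, 62.6]), np.float64(90.0)]
scene padtop [258, 155, 5, 5, 14] [0.5138 0.0704 0.0771] [array([512.7,  70.4]), array([14.5, 13.7]), np.float64(15.1)]
scene htop [269, 137, 20, 14, 163] [0.517  0.1583 0.0783] [array([513.1, 159.4]), array([62.8, 43.7]), np.float64(1.2)]
scene blue [260, 150, 11, 7, 53] [0.5155 0.0916 0.0798] [array([514.3,  92.4]), array([44.7, 21.9]), np.float64(1.1)]
scene boss [286, 134, 9, 7, 58] [0.5217 0.2153 0.0731] [array([519.5, 218. ]), array([31.8, 27.2]), np.float64(61.0)]
scene red [285, 123, 6, 10, 47] [0.4799 0.252  0.0716] [array([480.2, 251.4]), array([18., 55.]), np.float64(55.2)]
scene knob [284, 106, 9, 5, 40] [0.444  0.2934 0.1159] [array([443.5, 292. ]), array([29.2, 12.1]), np.float64(47.8)]
scene knob [275, 108, 3, 4, 12] [0.4174 0.2545 0.1168] [array([419.7, 255.1]), array([7.7, 8.3]), np.float64(9.1)]
pics/scene_28.8.png
```

View pics/c2.png

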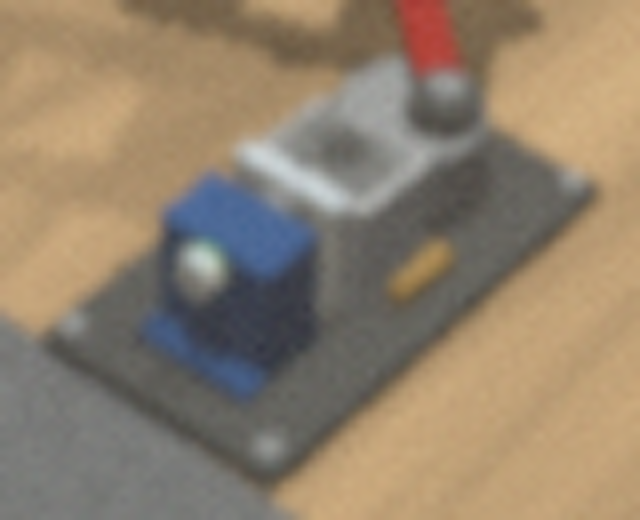

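A thin green edge now shows at the rod's top, at (205,245), so the pad is in about 2–4.8 mm. Another 12° adds about 2.7 mm.

>>> {"api": "servo_tool", "payload": {
  "deltas": [
    [[50,-0.0022,-0.0031,0,2],[50,-0.0021,-0.0032,0,2],[50,-0.002,-0.0033,0,2],[50,-0.0019,-0.0033,0,2],[50,-0.0017,-0.0034,0,2],[50,0,0,0,0],[50,0,0,0,0],[50,0,0,0,0]]
  ]
}}

```text
time: 29.7
tool_pos: [0.4205, 0.2677, 0.0973]
tool_rot: [0.0, 0.225, 0.974, 0.001]
contact_force: [3.7, 3.9, 3.4]
gripper_width: 0.5
grasp_force: 2.4
```

>>> {"api": "servo_tool", "payload": {
  "deltas": [
    [[50,0.001,0.002,0,0],[50,0.001,0.002,0,0],[50,0,0,0.01,0],[50,0,0,0.02,0],[50,0,0,0.03,0],[50,0,0,0.03,0],[50,0,0,0.03,0],[50,0,0,0.03,0]]
  ]
}}

```text
time: 30.5
tool_pos: [0.4213, 0.2709, 0.248]
tool_rot: [-0.001, 0.225, 0.974, -0.001]
contact_force: [0.4, 0.3, 0.1]
gripper_width: 0.5
grasp_force: 0.0
```

>>> {"api": "servo_tool", "payload": {
  "deltas": [
    [[50,0.01,-0.01,0.02,8.5],[50,0.01,-0.02,0.02,8.5],[50,0.01,-0.02,0,8.5],[50,0.01,-0.02,0,8.5],[50,0.01,-0.02,0,0],[50,0.01,-0.02,0,0],[50,0.01,0,0,0],[50,0,0,0,0]]
  ]
}}

```text
time: 31.3
tool_pos: [0.4924, 0.1611, 0.2867]
tool_rot: [-0.001, -0.069, 0.998, 0.0]
contact_force: [-0.3, -0.4, -0.4]
gripper_width: 0.5
grasp_force: 0.0
```

```bash
python3 look.py scene wrist; python3 - <<'E'
import cv2,glob
import numpy as np
f=sorted(glob.glob('pics/scene_3*.png'))[-1]; w=sorted(glob.glob('pics/wrist_3*.png'))[-1]
a=cv2.imread(f)[130:180,245:305]; a=cv2.resize(a,(480,400),interpolation=cv2.INTER_CUBIC)
b=cv2.resize(cv2.imread(w),(300,225)); o=np.zeros((400,780,3),np.uint8); o[:,:480]=a; o[:225,480:]=b
cv2.imwrite('pics/c3.png',o)
E
```

```text
[0.49237165 0.16113717 0.28667748] yaw tool y 97.94608157153762 [ 1.72442661e-01 -2.27112575e-01  1.80705311e+00  2.31913423e-04
  1.56267091e+00 -1.53704106e+00] 31.3
scene brass [286, 157, 5, 6, 16] [0.5533 0.1706 0.0174] [array([553.4, 171. ]), array([ 4.8, 23.6]), np.float64(9.0)]
scene padtop [264, 142, 18, 11, 90] [0.5134 0.1262 0.0792] [array([511.9, 127.2]), array([31.3, 62.3]), np.float64(85.2)]
scene padtop [257, 155, 6, 5, 16] [0.5147 0.0669 0.0773] [array([512.8,  68.5]), array([13. , 13.7]), np.float64(85.4)]
scene htop [269, 138, 19, 14, 158] [0.5176 0.1565 0.0781] [array([513.6, 157.6]), array([43.8, 63.9]), np.float64(87.6)]
scene blue [263, 151, 8, 7, 40] [0.5221 0.0916 0.0796] [array([522.1,  91.4]), array([21.1, 30.5]), np.float64(62.6)]
scene boss [286, 134, 9, 7, 55] [0.5219 0.216  0.0727] [array([518.6, 218.1]), array([28. , 31.3]), np.float64(40.4)]
scene knob [279, 108, 5, 4, 19] [0.4299 0.2687 0.115 ] [array([429.8, 269.2]), array([15. ,  7.3]), np.float64(35.8)]
wrist brass [253, 131, 29, 11, 241] [0.4664 0.1672 0.0215] [array([467.1, 167.6]), array([11.8, 3
[... 409 characters left out ...]
1, 57, 1873] [0.5115 0.1559 0.0762] [array([513.6, 156. ]), array([62.3, 40.7]), np.float64(1.2)]
wrist blue [181, 143, 34, 55, 1640] [0.5072 0.0928 0.0774] [array([510.1,  92.8]), array([58.9, 35. ]), np.float64(2.4)]
wrist green [177, 161, 4, 16, 47] [0.5103 0.0725 0.0756] [array([510.6,  72.3]), array([16.5,  3.6]), np.float64(1.5)]
wrist boss [290, 178, 30, 28, 647] [0.5175 0.2166 0.0708] [array([518.9, 217.6]), array([34. , 32.3]), np.float64(73.5)]
wrist red [307, 114, 63, 71, 1424] [0.4663 0.2472 0.0694] [array([467. , 248.1]), array([22.1, 88.3]), np.float64(59.1)]
wrist knob [372, 106, 28, 25, 570] [0.4234 0.271  0.1154] [array([423.4, 272.5]), array([22.8, 23.3]), np.float64(15.1)]
```

View pics/c3.png

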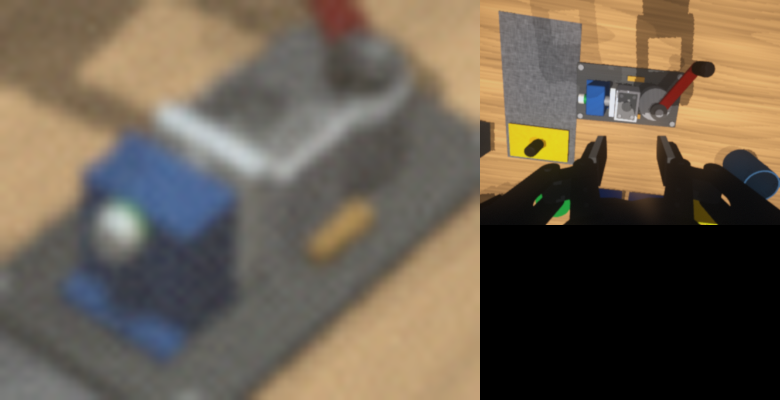

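The picture shows a green band of about 4 mm on the rod at (140,215) and no red. The rod end has moved out about 5.8 mm from rest. The housing is upright with its top at z 0.076 and is clamped. The lid is flat on the mat and the arm is clear. Handing in.

```bash
python3 -c "
from plant import manip
print(manip.job_done())"
```

```text
the job is handed in; nothing more can be done
None
```

The job is handed in, with no verdict returned: the lid lies flat on the mat, and the housing stands clamped in the fixture with the stop pushed in about 5.5 mm (green showing, no red); the housing sits about 5.5 mm off-centre along the jaws by my measurement, inside the 8 mm limit.

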